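Load the bottle cradle, draw the sagging bolt and hold the guard's gate ajar

TASK

Get the next bottle ready for the small bench arm: take the smallest bottle, which stands upright on the bench, lay it on its side in the V cradle in front of the guard screen so that it rests in both saddles, and let go of it. Then, with the hand free again, open the guard's little gate for that arm: its sliding bolt sags and its nose hangs behind the bent-up lip of the keeper, so lift the bolt by its knob while you draw it towards the hinge until it is clear. Swing the gate towards you to about 35 degrees; a spring pulls it shut, so finish while still gripping the knob and holding the gate steady there, with the bottle undisturbed in its cradle and the other things on the bench left alone.

Things in the scene. Friction and masses are not known exactly. Their poses are not given: they have to be found in the camera images.
- bottle: the smallest of the three bottles: round, amber, white screw cap, loose, about 90 g, upright at the start on the robot's right in one of two places (near y = -0.22 or -0.33; another bottle has the other). Body 40 mm in diameter, 63 mm tall, cap 24 mm in diameter, 82 mm tall in all. Origin at the centre of its underside, z along its axis to the cap; centre of mass 35 mm above the origin
- bottle_mid (a point): point on the bottle's axis at the middle of its 40 mm body, 31.5 mm above its underside
- cradle: load cradle, fixed in front of the gate: aluminium plate 78 x 46 x 6 mm with two white V saddles. Origin at the centre of its underside; x along the groove (across the front of the gate, to the left), y across it, z up. Saddles 8 mm thick at x = -20 and +20 mm, under 40 mm wide, so fingers pass beside them; a 40 mm bottle lies with its axis 45 mm above the bench, its cap either way
- cradle_seat (a point): where bottle_mid lies when the bottle is centred in the cradle: 45 mm above the bench, midway between the saddles
- gate_hinge (a point): the gate: aluminium-framed clear leaf, 190 mm wide, 83 to 180 mm above the bench, so it swings over a lying bottle. This point is on the hinge axis at the height of its top; its y runs along the leaf from the hinge to its free edge (195 mm), x away from the robot when shut; turns with the gate. The bolt runs along the leaf's front, 19 mm before the hinge axis, 168 mm high
- gate_swing (a joint): opening angle of the gate, rad: 0 shut, grows as the free edge swings towards the robot (counter-clockwise from above), up to 1.2. A spring pulls it shut with 0.5 N m per rad from -0.35 rad (about 0.47 N m at 0.6 rad)
- bolt_draw (a joint): how far the bolt is drawn towards the hinge (gate's -y), m: 0 shot home, 0.040 fully drawn. 1.5 N friction, stays where it is left. Undisturbed it catches on the keeper's lip after 4 mm; clear of the keeper from 0.028
- bolt_lift (a joint): upward tilt of the bolt about its tail, rad: 0 sagging (it falls there by its weight), up to 0.14. The tail is 45 mm from the gate's hinge when shot home and moves with the bolt; knob 100 mm, nose 173 mm from the tail. The nose passes over the lip above 0.085: a knob lift of 8.5 mm; at 0.14 the knob is 14 mm up
- knob_grip (a point): middle of the grip of the bolt's upright steel knob: a round bar 15 mm in diameter, from 19 mm below to 17 mm above this point, about 200 mm above the bench, straight above the bolt's axis; the gate's top is 20 mm lower and 23 mm behind
- bolt_nose (a point): lowest point of the bolt's downturned nose, a steel block 9 x 14 x 27 mm
- keeper_lip (a point): middle of the upper edge of the lip that the nose has to pass over, 155 mm above the bench; the keeper is a dark steel strap, open at the top, on the left post's front
- buffer: a bystander: white bottle with a coloured screw cap, 56 mm in diameter, 112 mm tall
- spirit: a bystander: white bottle, the largest, 64 mm in diameter, 150 mm tall
- roll: a bystander: roll of labels lying flat, 63 mm in diameter, 31 mm high
- dish: a bystander: lidded 58 mm dish, 14 mm high, with a second one (dish_b) stacked on it
- dish_b: a bystander: the upper of the two dishes
- slides: a bystander: slide box 71 x 98 x 33 mm
- filter_cube: a bystander: black cube 33 x 30 x 35 mm behind the guard
- guard: the free-standing clear guard screen that holds the gate, fixed. Origin on the bench under its middle, x away from the robot, y along it to the left, z up. Posts 22 mm square, 196 mm tall, at y = -114 (hinge) and +114 mm (latch, with the keeper); a clear sill below the gate, a short clear panel running back from the left post
- knob: the upright steel knob of the bolt, by which the bolt is lifted and drawn and the gate pulled and held; origin on the bolt's underside 100 mm from its tail, z up along the knob, y along the bolt to its nose
- the_arm_robot: the small bench arm, fixed and not to be touched, between the bottles and the guard: its base fills x 0.52 to 0.78, y -0.21 to -0.02 (cable plugs from x 0.49, 70 mm high) and it stands 0.6 m tall, leaning away from the robot; carry things round its front, with x under 0.45
- barcode_scanner: a reader on a pedestal, fixed, 112 x 150 mm, 257 mm tall, right of the bottles; near it also a plate holder at x 0.58 to 0.70, y under -0.41, 0.23 m high, and a tall cabinet along the right side, beside the arm's start pose: draw the arm back towards its base before turning it to the bench
Things that resemble listed ones, but are neither listed nor needed, are in the scene too. What is shaped like the cradle but green is not meant.

How it is judged:
On the way, in this order (a step that is already met when the one before it is completed fails the run):
1. the bottle lies on its side in both saddles of the cradle, let go (angle between the z axis of bottle and the x axis of cradle, either way round below 0.12 rad and x of bottle_mid in the frame of cradle between -0.018 and 0.018 m and distance between bottle_mid and cradle_seat below 0.02 m and contact force between bottle and cradle above 0.3 N and contact force between the fingers and bottle below 0.05 N and linear speed of bottle below 0.02 m/s), for 0.3 s.
2. the bolt's nose is lifted over the keeper's lip while the bolt is being drawn (value of joint bolt_lift above 0.065 rad and value of joint bolt_draw above 0.008 m).
3. the bolt is drawn clear of the keeper and the gate has begun to open (value of joint bolt_draw above 0.022 m and value of joint gate_swing above 0.1 rad), for 0.1 s.
At the end, for the whole second after the job is handed in: The fingers still grip the bolt's knob (more than 1 N), the gate stands still between 25 and 46 degrees open, and the small bottle lies at rest on its side in the cradle: along the groove to 7 degrees, its middle within 20 mm of the cradle's seat (value of joint gate_swing between 0.44 and 0.8 rad and velocity of joint gate_swing between -0.05 and 0.05 rad/s and contact force between the fingers and knob above 1 N and angle between the z axis of bottle and the x axis of cradle, either way round below 0.12 rad and distance between bottle_mid and cradle_seat below 0.02 m and contact force between bottle and cradle above 0.3 N and linear speed of bottle below 0.02 m/s); the arm keeps its last pose, push and grip.
It fails at once if a bystander is pushed more than 25 mm (distance of any of buffer, spirit, roll, dish, dish_b, slides, filter_cube from where it was at the start of the episode above 0.025 m).
It also fails if it takes over 54 s, if anything falls off the work surface, if the arm or the gripper's body presses on something with over 40 N, if the wrist force passes 120 N, or if a joint passes its speed limit or range.

ROBOT

A 7-joint arm with a two-finger parallel gripper is mounted at the origin on a cart in front of the work surface, level with it; the furniture and walls round the work are solid. World frame = base frame: x ahead of the robot, y to its left, z up, the work surface at z = 0. Lengths are in m, angles in rad, forces in N, time in s.
With the tool pointing down it reaches from about 0.4 to 0.85 m from the base axis. Payload 10.4 kg.
Tool frame: the origin (TCP) lies midway between the tips of the shut fingers; the grasp point (between the pads) lies 19 mm behind it; z points along the fingers, y is the line along which they close (so a half turn about z gives the same grasp; the last joint's range is limited). The gripper opens to 87 mm and grips with 3 to 60 N. Pads are 19 mm wide; open, the fingers measure 117 mm over their backs; the gripper's body (75 mm by 190 mm) begins 51 mm behind the grasp point.
Start: joints at [1.311, 0.332, -0.065, 1.46, 0.022, 1.35, -0.088], TCP at [0.147, -0.608, 0.189] pointing down, gripper open.
Joint ranges: [-2.6, 2.6], [-0.5, 2.12], [-1.47, 1.34], [0.16, 2.42], [-1.27, 4.41], [0.06, 2.06], [-2.6, 2.6]. Speed limits (rad/s): [2.22, 2.22, 2.79, 2.79, 3.14, 3.14, 3.14].

INTERFACE

Orientations are given as a unit quaternion [x, y, z, w].
In Python, from bench import r gives the robot as it stands.
- The arm moves only by the tool arm_command, never from a script. Its arguments are lists of equal length, an entry for each row: "xyz": the shift along the world's x, y, z in m, a list of three; "rot": the turn, a rotation vector about the world's x, y, z in rad, a list of three. In form: {"xyz": [[tx, ty, tz], ...], "rot": [[ax, ay, az], ...]}. A call has 1 to 20 rows; each row is the pose to reach, as a shift and turn from the pose commanded when the call began; what a row does not reach only later rows make up. A row lasts 1/12 s, in which the tool goes at most 41.7 mm and 7.16 degrees, less where a joint would pass 70% of its speed; a pose out of reach is approached as far as the arm can. A call with a gripper value outside its range is refused whole. "grip" is the opening, from 0 (shut) to 1 (fully open), set as the call begins (left out, the last holds). The fingers move at their own pace and stop on an object; "squeeze" is the grip in N (left out, the last holds). Time passes only in rows, so rows that repeat a pose let the fingers close. It gives the time, the measured TCP pose, the force, the opening and the grip force at its end, in the units of the state.
- r.read_state(): the state, without advancing time (a new reading comes with each control period).
- r.camera(name): name is "scene" or "top"; returns the picture (480x640x3 uint8, red, green, blue); there is no depth.
- r.camera_model(name): a dict with "fx", "fy", "cx", "cy" (pixels), "k1" (the pictures are not rectified: a ray, as slopes to the right and down, at radius r is drawn at 1 + k1 r^2 times it, then the intrinsics apply), "T" (4x4, takes a point from camera to world coordinates). Camera axes: x right, y up, looking along -z (the intrinsics and any distortion apply to the point x, -y, -z); pixel columns grow to the right and rows downward; lengths in m; the calibration is good to about 2 mm. A picture is of the moment at which its call begins. camera_model takes no time and is no camera call.
- r.close_job(): hands the job in; it is judged then, once.
Trained networks look in the newest picture that a camera, given by its name, has taken for a name from the list of things; names that differ only in an ending like _2 or _b are one class to them, and where a whole thing is asked for, a point or a joint stands for the part that bears it (a point fixed in the world has none). Each returns a list of dicts, best first, with "conf" (0 to 1); they miss things now and then, are a little off and sometimes report something else, mostly with a low value. They report only what shows in the picture. A call takes as long as a camera call. They do not tell look-alikes from the thing itself.
- r.look_for(label, camera): "at" ([x, y, z] in m, in the coordinates of the camera as it stood for that picture, good to about 4 mm: the middle of the surface that is visible of it).
- r.spot_point(label, camera): "at" ([x, y, z] in m, in the coordinates of the camera as it stood for that picture, good to about 4 mm: a listed point, or the origin of a listed thing).
The state is a dict: "time": time; "joint_positions": joint angles; "joint_vel": joint speeds; "joint_torque": joint torques, N m; "ee_pos": TCP position; "eef_rot": TCP orientation; "ft_force": force on the tool from outside, world axes, zero at the start; "torque": the same for the moment, N m; "width": finger opening in m; "grip_force": force on a finger pad.
Only numpy, scipy, OpenCV 4.12 (cv2) and the standard library are available. Lean on these libraries where they do the work, as an engineer would, in place of code of your own. Each camera call takes 0.05 s, during which the arm holds its last target. There are 200 camera calls.

## Working session

There is one attempt and no reset: what is moved stays moved. The work goes in short steps, Python scripts to look and compute and a tool call to move; the robot and the scene stay as the last step left them, time stands still between calls to the robot, and variables do not carry over. Pictures are saved under pics/ and viewed, at most 14 in all, crops included, and the job is handed in when it is done.

Besides the shell and the picture viewer there is one more tool, called as name(argument=value, ...) on one line, values as JSON. arm_command: Moves the arm, as the interface text tells. Its arguments: {"type":"object","properties":{"xyz":{"type":"array"},"rot":{"type":"array"},"grip":{"type":"number"},"squeeze":{"type":"number"}},"required":["xyz","rot"]}

```bash
mkdir -p pics
cat > h.py <<'E'
from bench import r
import numpy as np, cv2
def W(cam,p):
    T=np.array(r.camera_model(cam)["T"]); return (T@np.r_[p,1])[:3]
def find(kind,label,cam,n=3):
    for d in getattr(r,kind)(label,cam)[:n]:
        print(kind,label,cam,round(d["conf"],2),W(cam,d["at"]).round(4), pix(cam,W(cam,d["at"])).round(0))
def pix(cam,w):
    m=r.camera_model(cam); p=np.linalg.inv(np.array(m["T"]))@np.r_[w,1]
    x,y=p[0]/-p[2],-p[1]/-p[2]; s=1+m["k1"]*(x*x+y*y)
    return np.array([m["fx"]*x*s+m["cx"],m["fy"]*y*s+m["cy"]])
def snap(cam,name):
    im=r.camera(cam); cv2.imwrite(f"pics/{name}.png",im[:,:,::-1]); return im
E
python3 - <<'E'
from h import *
a=snap("scene","s0");b=snap("top","t0")
cv2.imwrite("pics/st0.png",np.vstack([cv2.resize(a,(400,300)),cv2.resize(b,(400,300))])[:,:,::-1])
for c in("scene","top"):
    for l in("bottle","cradle","cradle_seat","knob_grip","gate_hinge","keeper_lip","guard"):
        find("spot_point",l,c)
print(r.read_state())
E
```

```text
spot_point bottle scene 0.72 [ 0.5182 -0.3305  0.0009] [412. 255.]
spot_point bottle scene 0.57 [ 0.3751 -0.2722 -0.0009] [437. 298.]
spot_point cradle scene 0.77 [ 0.4655  0.1398 -0.0013] [273. 356.]
spot_point cradle scene 0.76 [ 0.4763  0.2643 -0.0016] [221. 382.]
spot_point cradle_seat scene 0.95 [0.4704 0.1366 0.0473] [272. 340.]
spot_point cradle_seat scene 0.6 [0.4785 0.2669 0.0502] [217. 366.]
spot_point knob_grip scene 0.52 [0.6022 0.1806 0.1999] [216. 262.]
spot_point gate_hinge scene 0.94 [0.6254 0.0417 0.1778] [266. 238.]
spot_point keeper_lip scene 0.71 [0.5992 0.238  0.1532] [195. 291.]
spot_point guard scene 0.65 [ 6.298e-01  1.408e-01 -6.000e-04] [233. 312.]
spot_point guard scene 0.16 [ 0.4653  0.1362 -0.0041] [275. 356.]
spot_point bottle top 0.76 [ 0.5197 -0.3346  0.0039] [397. 262.]
spot_point cradle top 0.7 [0.4667 0.1351 0.0037] [246. 288.]
spot_point cradle top 0.66 [0.4773 0.2625 0.0019] [205. 286.]
spot_point cradle_seat top 0.79 [0.4697 0.1326 0.0463] [245. 285.]
spot_point cradle_seat top 0.63 [0.475  0.2607 0.0458] [203. 286.]
spot_point cradle_seat top 0.
[... 395 characters left out ...]
t_positions': array([ 1.31145453,  0.33220096, -0.06465644,  1.46008117,  0.02160238,
        1.34989147, -0.08846313]), 'joint_vel': array([-0.00147853, -0.00067773, -0.00078494, -0.00116711,  0.00024483,
       -0.00048398,  0.0020288 ]), 'joint_torque': array([ 5.76204329e-04, -6.22989821e+01,  2.47451401e-02, -3.90105808e+01,
       -6.12801430e-02,  3.16640537e-02,  2.05354155e-05]), 'ee_pos': array([ 0.14658678, -0.60760588,  0.18868382]), 'eef_rot': array([9.93002395e-01, 1.18094198e-01, 9.19143009e-06, 5.59185923e-05]), 'ft_force': array([-0.08498919,  0.49591023, -0.29055438]), 'torque': array([-0.02881319, -0.00517019,  0.01720749]), 'grip_force': 0.0, 'width': 0.08698688336915268}
```

View pics/s0.png

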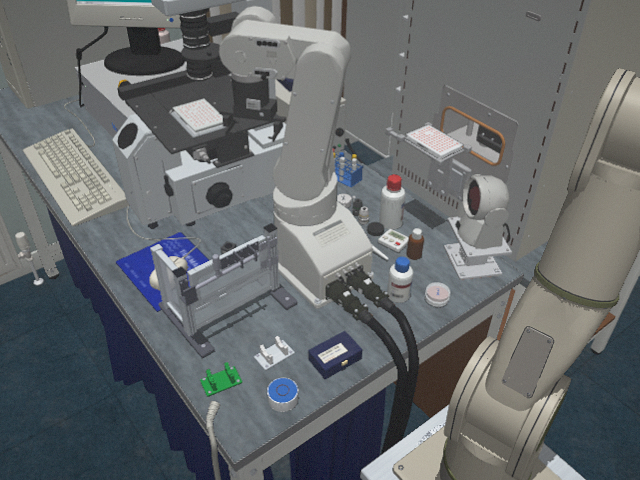

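View pics/t0.png

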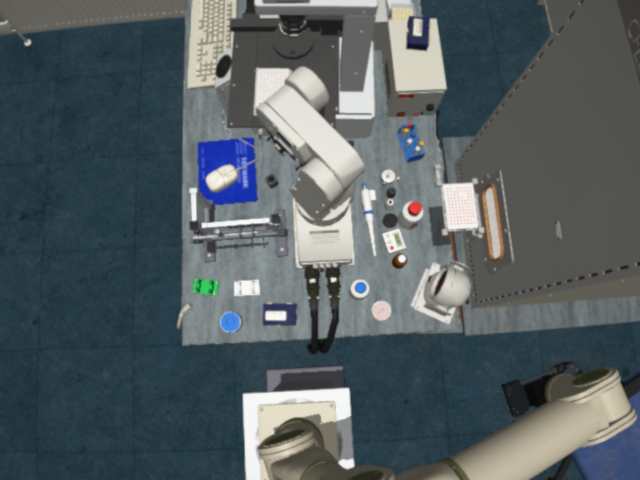

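The scene picture shows the amber bottle with a white cap at about (415,243). Next to it are the blue-capped white bottle (400,280) and the red-capped one (393,205). The white cradle is at (273,353), the green look-alike at (221,380), and the gate with its knob is near (216,262). The amber bottle is the smallest and the only amber one, and the white cradle is the right one because green is ruled out. I'll check both in one crop.

Run:
```python
from h import *
a=cv2.imread("pics/s0.png");b=cv2.imread("pics/t0.png")
cv2.imwrite("pics/c0.png",np.hstack([cv2.resize(a[190:310,350:510],(400,300),interpolation=2),cv2.resize(b[215:335,180:340],(400,300),interpolation=2)]))
for l in("buffer","dish","slides","roll","barcode_scanner","bottle_mid"):
    for c in ("scene","top"): find("spot_point",l,c,2)
# cradle orientation from white in top picture
m=r.camera_model("top");T=np.array(m["T"])
def ray(u,v,z):
    K=np.array([[m["fx"],0,m["cx"]],[0,m["fy"],m["cy"]],[0,0,1.]])
    p=cv2.undistortPoints(np.array([[[u,v]]],float),K,np.array([m["k1"],0,0,0]))[0,0]
    d=T[:3,:3]@np.array([p[0],-p[1],-1]);o=T[:3,3];return o+d*(z-o[2])/d[2]
c=b[270:305,228:268].min(2); ys,xs=np.nonzero(c>190); print(len(xs))
pts=np.array([ray(x+228,y+270,.02)[:2] for x,y in zip(xs,ys)],np.float32)
print(cv2.minAreaRect(pts),pts.mean(0))
```

```text
spot_point buffer scene 0.25 [0.4717 0.1357 0.0448] [272. 340.]
spot_point buffer scene 0.18 [0.383  0.0396 0.0006] [333. 358.]
spot_point buffer top 0.69 [ 0.4407 -0.2103  0.003 ] [359. 290.]
spot_point dish scene 0.64 [ 0.3687 -0.2683  0.0107] [438. 296.]
spot_point dish scene 0.63 [ 0.3765 -0.2722 -0.002 ] [436. 298.]
spot_point dish top 0.75 [ 0.3742 -0.2719  0.0117] [381. 310.]
spot_point slides scene 0.94 [0.3816 0.0395 0.0004] [333. 358.]
spot_point slides top 0.9 [0.3801 0.0374 0.0019] [279. 314.]
spot_point slides top 0.53 [0.3639 0.1795 0.0028] [233. 322.]
spot_point roll scene 0.81 [ 0.3653  0.1885 -0.002 ] [281. 399.]
spot_point roll top 0.66 [0.3624 0.1775 0.0023] [234. 322.]
spot_point barcode_scanner top 0.53 [ 0.3734 -0.2704  0.0136] [380. 310.]
spot_point bottle_mid scene 0.88 [ 0.5207 -0.3328  0.0316] [414. 245.]
spot_point bottle_mid scene 0.24 [0.6214 0.0393 0.1794] [268. 238.]
spot_point bottle_mid top 0.68 [ 0.5193 -0.3366  0.03  ] [399. 261.]
361
((0.465495228767395, 0.13234595954418182), (0.044959697872400284, 0.07743167132139206), 0.8113775849342346) [0.4648375  0.13225609]
```

View pics/c0.png

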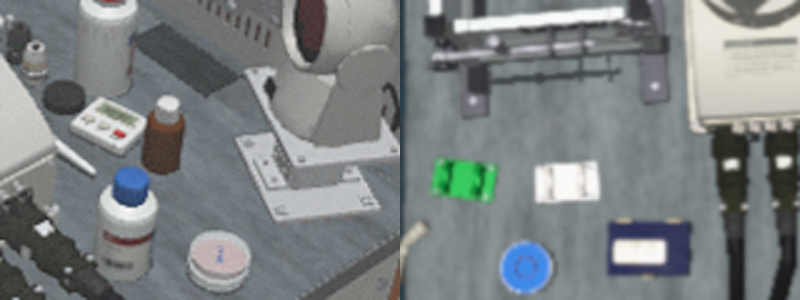

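The crop confirms it: amber bottle with a white cap at (165,135) in the crop, and the white cradle at (567,182), clear of the green one. I'll start by drawing the arm back, and add a helper that works out the poses.

```bash
cat >> h.py <<'E'
from scipy.spatial.transform import Rotation as R
def rot(head,tilt):
    "tool x heading (deg), tilt (deg): tool z leans towards heading"
    h,t=np.radians([head,tilt]); d=np.array([np.cos(h),np.sin(h),0]);u=np.array([0,0,1.])
    z=np.sin(t)*d-np.cos(t)*u; x=np.cos(t)*d+np.sin(t)*u
    return R.from_matrix(np.c_[x,np.cross(z,x),z])
def goal(g,head,tilt,p0=None,R0=None):
    s=r.read_state(); p0=s["ee_pos"] if p0 is None else np.array(p0); R0=R.from_quat(s["eef_rot"]) if R0 is None else R0
    Rg=rot(head,tilt); tcp=np.array(g)+.019*Rg.as_matrix()[:,2]
    print("t",round(s["time"],2),"tcp",tcp.round(4),"shift",(tcp-p0).round(4),"rot",(Rg*R0.inv()).as_rotvec().round(4))
    return tcp,Rg
E
python3 - <<'E'
from h import *
p,q=[.3,-.3,.34],rot(13.6,0)
goal([.5195,-.334,.17],-35,35,p,q)
E
```

```text
t 1.4 tcp [ 0.5284 -0.3403  0.1544] shift [ 0.2284 -0.0403 -0.1856] rot [-0.1168 -0.6181 -0.8211]
```

arm_command(xyz=[[0,0.09,0.06],[0,0.18,0.15],[0,0.18,0.15],[0,0.18,0.15],[0,0.18,0.15],[0,0.18,0.15],[0,0.18,0.15],[0.153,0.308,0.15],[0.153,0.308,0.15],[0.153,0.308,0.15],[0.153,0.308,0.15],[0.153,0.308,0.15],[0.153,0.308,0.15],[0.153,0.308,0.15]], rot=[[0,0,0],[0,0,0],[0,0,0],[0,0,0],[0,0,0],[0,0,0],[0,0,0],[0,0,0],[0,0,0],[0,0,0],[0,0,0],[0,0,0],[0,0,0],[0,0,0]], grip=0.75)

```text
time: 2.57
ee_pos: [0.3008, -0.2987, 0.3383]
eef_rot: [0.993, 0.12, -0.0, -0.0]
ft_force: [-1.2, -1.3, -1.1]
width: 0.0647
grip_force: 0.0
```

arm_command(xyz=[[0.05,0,0],[0.1,0,0],[0.14,0,0],[0.17,-0.01,0],[0.2,-0.02,0],[0.228,-0.041,-0.02],[0.228,-0.041,-0.05],[0.228,-0.041,-0.08],[0.228,-0.041,-0.1],[0.228,-0.041,-0.13],[0.228,-0.041,-0.15],[0.228,-0.041,-0.15]], rot=[[-0.117,-0.618,-0.821],[-0.117,-0.618,-0.821],[-0.117,-0.618,-0.821],[-0.117,-0.618,-0.821],[-0.117,-0.618,-0.821],[-0.117,-0.618,-0.821],[-0.117,-0.618,-0.821],[-0.117,-0.618,-0.821],[-0.117,-0.618,-0.821],[-0.117,-0.618,-0.821],[-0.117,-0.618,-0.821],[-0.117,-0.618,-0.821]])

```text
time: 3.57
ee_pos: [0.524, -0.3409, 0.183]
eef_rot: [0.91, -0.288, 0.283, 0.09]
ft_force: [-0.3, 0.1, -1.6]
width: 0.0654
grip_force: 0.0
```

Run:
```python
from h import *
s=r.read_state();print(s["joint_positions"].round(2),s["ee_pos"])
a=snap("scene","s1");b=snap("top","t1")
for c in("scene","top"): find("spot_point","bottle_mid",c,1)
goal([.5195,-.334,.05],-35,35)
cv2.imwrite("pics/c1.png",np.hstack([cv2.resize(a[100:340,300:620],(400,300)),cv2.resize(b[190:370,300:540],(400,300))])[:,:,::-1])
```

```text
[ 1.07 -0.07 -0.6   2.07  0.08  0.54 -1.78] [ 0.52403639 -0.3408984   0.18300965]
spot_point bottle_mid scene 0.76 [ 0.5211 -0.3308  0.03  ] [413. 246.]
t 3.77 tcp [ 0.5284 -0.3403  0.0344] shift [ 0.0002  0.0016 -0.1563] rot [0.0012 0.0019 0.0015]
```

View pics/c1.png

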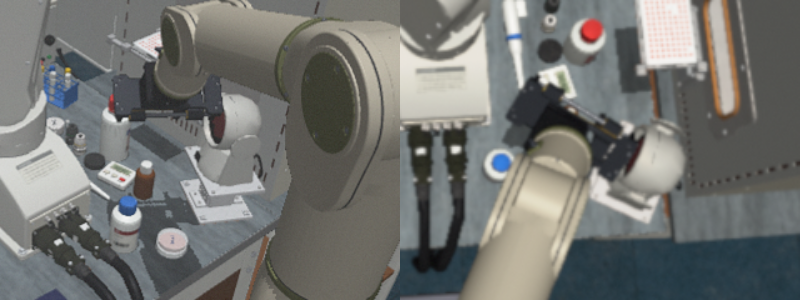

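The gripper is above the amber bottle, which sits at crop (144,180). The right end of the gripper body at crop (612,150) is close to the scanner head, and there is room on the left. I'll yaw it a further 10° away from the scanner before going down.

Run:
```python
from h import *
goal([.520,-.333,.05],-45,35)
```

```text
t 3.77 tcp [ 0.5277 -0.3407  0.0344] shift [-0.0005  0.0011 -0.1563] rot [ 0.0014  0.0018 -0.173 ]
```

arm_command(xyz=[[0,0.001,0],[0,0.001,0],[0,0.001,-0.03],[0,0.001,-0.06],[0,0.001,-0.09],[0,0.001,-0.12],[0,0.001,-0.14],[0,0.001,-0.156],[0,0.001,-0.156],[0,0.001,-0.156]], rot=[[0,0,-0.173],[0,0,-0.173],[0,0,-0.173],[0,0,-0.173],[0,0,-0.173],[0,0,-0.173],[0,0,-0.173],[0,0,-0.173],[0,0,-0.173],[0,0,-0.173]])

```text
time: 4.6
ee_pos: [0.5263, -0.3389, 0.0531]
eef_rot: [0.884, -0.368, 0.269, 0.106]
ft_force: [0.7, -0.1, -0.7]
width: 0.0651
grip_force: 0.0
```

arm_command(xyz=[[0,0,0],[0,0,0],[0,0,0],[0,0,0],[0,0,0],[0,0,0],[0,0,0],[0,0,0]], rot=[[0,0,0],[0,0,0],[0,0,0],[0,0,0],[0,0,0],[0,0,0],[0,0,0],[0,0,0]], grip=0.3, squeeze=25)

```text
time: 5.27
ee_pos: [0.525, -0.3379, 0.0517]
eef_rot: [0.884, -0.367, 0.268, 0.106]
ft_force: [-0.7, -0.5, -0.2]
width: 0.0276
grip_force: 0.0
```

Run:
```python
from h import *
s=r.read_state();print(s["joint_positions"].round(3),R.from_quat(s["eef_rot"]).as_matrix().round(3))
goal([.520,-.333,.05],-45,35)
b=snap("scene","s2")
cv2.imwrite("pics/c2.png",cv2.resize(b[180:300,350:510],(800,600))[:,:,::-1])
find("spot_point","bottle_mid","scene",1)
```

```text
[ 0.399  0.12  -0.038  2.19   0.685  0.361 -2.586] [[ 0.586 -0.707  0.396]
 [-0.593 -0.708 -0.384]
 [ 0.552 -0.01  -0.834]]
t 5.27 tcp [ 0.5277 -0.3407  0.0344] shift [ 0.0027 -0.0028 -0.0172] rot [-0.0251 -0.0115 -0.0009]
spot_point bottle_mid scene 0.67 [ 0.5236 -0.3317  0.0314] [413. 245.]
```

View pics/c2.png

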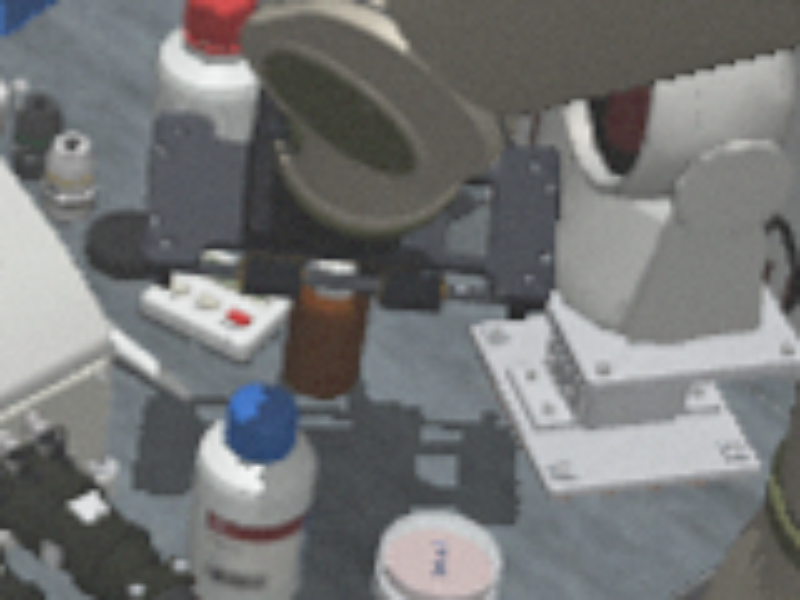

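The bottle stands between the fingers at crop (325,330), but the last joint has reached its limit, so the fingers stopped at cap height (fingertips around (330,275)). I'll open, yaw back a little and then go down.

Run:
```python
from h import *
goal([.521,-.333,.05],-35,35)
```

```text
t 5.37 tcp [ 0.5299 -0.3393  0.0344] shift [ 0.0048 -0.0016 -0.0171] rot [-0.0241 -0.0139  0.1731]
```

arm_command(xyz=[[0,0,0],[0,0,0],[0,0,0],[0,0,0.01],[0,0,0.01],[0,0,0.01]], rot=[[0,0,0],[0,0,0],[0,0,0],[-0.025,-0.01,0.06],[-0.025,-0.01,0.12],[-0.025,-0.01,0.175]], grip=0.75)

```text
time: 5.87
ee_pos: [0.5257, -0.3369, 0.0619]
eef_rot: [0.91, -0.285, 0.286, 0.092]
ft_force: [-0.0, 1.2, -0.4]
width: 0.0585
grip_force: 0.0
```

Run:
```python
from h import *
print(r.read_state()["joint_positions"].round(3))
goal([.521,-.333,.05],-35,35)
```

```text
[ 0.512  0.085 -0.082  2.217  0.437  0.262 -2.134]
t 5.87 tcp [ 0.5299 -0.3393  0.0344] shift [ 0.0043 -0.0023 -0.0274] rot [ 0.0023 -0.0034 -0.0027]
```

arm_command(xyz=[[0.004,-0.002,-0.01],[0.004,-0.002,-0.02],[0.004,-0.002,-0.028],[0.004,-0.002,-0.028],[0.004,-0.002,-0.028]], rot=[[0,0,0],[0,0,0],[0,0,0],[0,0,0],[0,0,0]])

```text
time: 6.28
ee_pos: [0.5291, -0.339, 0.0331]
eef_rot: [0.91, -0.287, 0.285, 0.092]
ft_force: [-0.7, 0.3, 0.7]
width: 0.0652
grip_force: 0.0
```

Reached it. Closing.

arm_command(xyz=[[0,0,0],[0,0,0],[0,0,0],[0,0,0],[0,0,0],[0,0,0],[0,0,0]], rot=[[0,0,0],[0,0,0],[0,0,0],[0,0,0],[0,0,0],[0,0,0],[0,0,0]], grip=0.2, squeeze=30)

```text
time: 6.87
ee_pos: [0.5295, -0.3403, 0.0344]
eef_rot: [0.91, -0.287, 0.286, 0.092]
ft_force: [-5.1, -1.5, 10.3]
width: 0.0268
grip_force: 13.7
```

Run:
```python
from h import *
goal([.521,-.333,.05],-35,35)
# via pose then place pose, relative to pick
p,q=r.read_state()["ee_pos"],R.from_quat(r.read_state()["eef_rot"])
for g,h,t in(([.40,-.20,.30],-35,35),([.40,-.10,.30],0,10),([.40,.0,.30],45,-20),([.45,.10,.25],70,-40),([.467,.153,.15],90,-55)):
    p,q=goal(g,h,t,p,q)
```

```text
t 6.87 tcp [ 0.5299 -0.3393  0.0344] shift [0.0004 0.0011 0.0001] rot [ 0.002  -0.0029  0.0024]
t 6.87 tcp [ 0.4089 -0.2063  0.2844] shift [-0.1206  0.1341  0.2501] rot [ 0.002  -0.0029  0.0024]
t 6.87 tcp [ 0.4033 -0.1     0.2813] shift [-0.0056  0.1063 -0.0031] rot [0.1332 0.4226 0.601 ]
t 6.87 tcp [ 0.3954 -0.0046  0.2821] shift [-0.0079  0.0954  0.0009] rot [-0.2055  0.4962  0.767 ]
t 6.87 tcp [0.4458 0.0885 0.2354] shift [ 0.0504  0.0931 -0.0467] rot [-0.2967  0.189   0.4319]
t 6.87 tcp [0.467  0.1374 0.1391] shift [ 0.0212  0.0489 -0.0963] rot [-0.2591  0.0457  0.3471]
```

Run:
```python
from h import *
print(r.read_state()["width"],r.read_state()["grip_force"])
b=snap("scene","s3");t=snap("top","t3")
cv2.imwrite("pics/c3.png",np.hstack([cv2.resize(b[195:295,350:450],(500,500)),cv2.resize(t[230:290,370:426],(280,500))])[:,:,::-1])
find("spot_point","bottle_mid","scene",2);find("spot_point","bottle","scene",2);find("spot_point","bottle_mid","top",1)
```

```text
0.026780463722516728 13.73043263789441
spot_point bottle_mid scene 0.58 [ 0.5262 -0.3295  0.0312] [411. 245.]
spot_point bottle_mid scene 0.5 [ 0.5193 -0.3314  0.0048] [413. 254.]
spot_point bottle scene 0.6 [ 0.5218 -0.3341 -0.0006] [412. 254.]
spot_point bottle scene 0.47 [0.3647 0.1868 0.0014] [282. 398.]
spot_point bottle_mid top 0.65 [ 0.5248 -0.332   0.0308] [397. 259.]
```

View pics/c3.png

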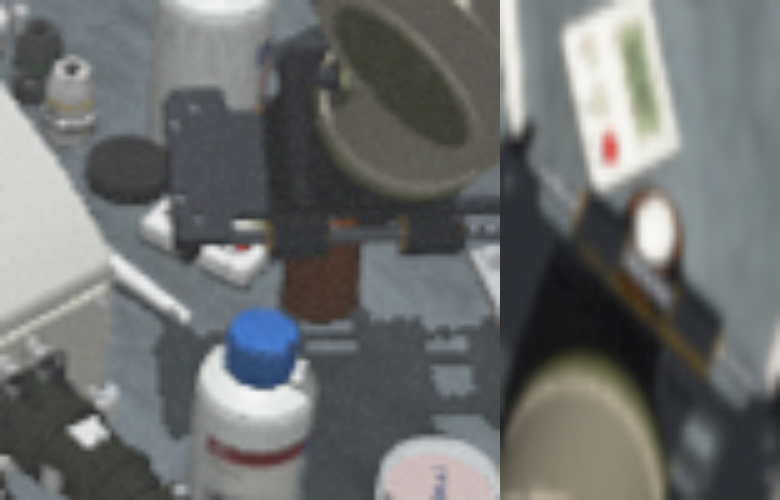

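In crop (left) the amber body shows at (320,280), and in the top view (right) the white cap is at (655,230), ahead of the line between the fingers. The opening of 27 mm means the pads are not around its middle. I'll locate the cap by its pixel ray.

```bash
cat >> h.py <<'E'
def ray(cam,u,v,z):
    m=r.camera_model(cam);T=np.array(m["T"]);K=np.array([[m["fx"],0,m["cx"]],[0,m["fy"],m["cy"]],[0,0,1.]])
    p=cv2.undistortPoints(np.array([[[u,v]]],float),K,np.array([m["k1"],0,0,0]))[0,0]
    d=T[:3,:3]@np.array([p[0],-p[1],-1]);o=T[:3,3];return o+d*(z-o[2])/d[2]
E
python3 - <<'E'
from h import *
for n in("t0","t1","t3"):
    b=cv2.imread(f"pics/{n}.png")[245:275,388:412].min(2); ys,xs=np.nonzero(b>170)
    print(n,len(xs),xs.mean()+388,ys.mean()+245,ray("top",xs.mean()+388,ys.mean()+245,.082).round(4), xs.min()+388,xs.max()+388,ys.min()+245,ys.max()+245)
s=r.read_state();Rm=R.from_quat(s["eef_rot"]).as_matrix();print(pix("top",s["ee_pos"]-.019*Rm[:,2]),pix("top",s["ee_pos"]),pix("scene",s["ee_pos"]),pix("top",s["ee_pos"]-.07*Rm[:,2]),s["joint_positions"].round(3))
for n in("s0","s3"):
    b=cv2.imread(f"pics/{n}.png")[225:265,400:425].astype(int); mm=(b[:,:,2]-b[:,:,0]>25); ys,xs=np.nonzero(mm); print(n,len(xs),xs.min()+400,xs.max()+400,xs.mean()+400,ys.max()+225)
E
```

```text
t0 131 397.4961832061069 251.0 [ 0.5415 -0.3266  0.082 ] 388 405 245 261
t1 25 402.2 246.84 [ 0.5532 -0.3417  0.082 ] 399 405 245 255
t3 129 397.1240310077519 250.5891472868217 [ 0.5428 -0.3256  0.082 ] 388 405 245 260
[398.96984945 259.38801463] [399.95941818 257.19218573] [413.54541907 241.42159058] [396.19282822 265.5443857 ] [ 0.462  0.146 -0.029  2.224  0.576  0.201 -2.281]
s0 85 409 423 415.74117647058824 247
s3 69 403 421 414.8985507246377 258
```

Run:
```python
from h import *
for n in("t0","t3"):
    b=cv2.imread(f"pics/{n}.png").astype(int); 
    sub=b.min(2)[250:268,393:410]; k,l,st,ce=cv2.connectedComponentsWithStats((sub>140).astype(np.uint8))
    for i in range(1,k):
        if st[i,4]>5:
            u,v=ce[i]+[393,250]; print(n,st[i],u.round(1),v.round(1),ray("top",u,v,.082).round(4))
print(ray("top",401,257.6,.082))
s0=cv2.imread("pics/s0.png").astype(int); sub=s0.min(2)[222:240,405:428];k,l,st,ce=cv2.connectedComponentsWithStats((sub>150).astype(np.uint8))
for i in range(1,k):
    u,v=ce[i]+[405,222]; print("s0",st[i],u,v,ray("scene",u,v,.075).round(4))
```

```text
t0 [ 0  0  8  2 12] 395.8 250.3 [ 0.5438 -0.3219  0.082 ]
t0 [ 5  4  8  9 52] 401.7 258.2 [ 0.5191 -0.337   0.082 ]
t3 [ 0  0  8  2 11] 395.8 250.3 [ 0.544  -0.3218  0.082 ]
t3 [ 4  4  8  8 51] 400.5 257.3 [ 0.5222 -0.334   0.082 ]
[ 0.52118894 -0.33526559  0.082     ]
s0 [ 8  6  9  7 48] 417.0208333333333 230.9375 [ 0.5228 -0.3399  0.075 ]
s0 [ 0 14  4  4 12] 406.0833333333333 237.66666666666666 [ 0.5204 -0.2998  0.075 ]
```

arm_command(xyz=[[0,0,0],[0,0,0],[0,0,0]], rot=[[0,0,0],[0,0,0],[0,0,0]])

```text
time: 7.37
ee_pos: [0.5297, -0.3405, 0.0349]
eef_rot: [0.909, -0.288, 0.286, 0.092]
ft_force: [-4.6, -0.4, 11.5]
width: 0.021
grip_force: 37.8
```

The pads seem to be slipping on the cap and shoulder. I'll open, go lower along the bottle, and close in stages.

arm_command(xyz=[[0,0,0],[0,0,0],[0,0,0],[0,0,0],[0,0,0],[0,0,0],[0,0,0],[0.004,-0.001,-0.008],[0.006,-0.002,-0.016],[0.006,-0.002,-0.016],[0.006,-0.002,-0.016]], rot=[[0,0,0],[0,0,0],[0,0,0],[0,0,0],[0,0,0],[0,0,0],[0,0,0],[0,0,0],[0,0,0],[0,0,0],[0,0,0]], grip=0.75)

```text
time: 8.28
ee_pos: [0.5348, -0.3409, 0.0167]
eef_rot: [0.91, -0.287, 0.284, 0.092]
ft_force: [-0.5, -0.4, -0.6]
width: 0.0652
grip_force: 0.0
```

arm_command(xyz=[[0,0,0],[0,0,0],[0,0,0],[0,0,0],[0,0,0],[0,0,0]], rot=[[0,0,0],[0,0,0],[0,0,0],[0,0,0],[0,0,0],[0,0,0]], grip=0.4)

```text
time: 8.78
ee_pos: [0.5352, -0.3416, 0.0177]
eef_rot: [0.91, -0.287, 0.285, 0.092]
ft_force: [-1.0, -0.9, 2.3]
width: 0.0378
grip_force: 29.8
```

Run:
```python
from h import *
s=r.read_state();print(s["joint_positions"].round(3))
t=snap("top","t4");b=snap("scene","s4")
b=t.astype(int);sub=b.min(2)[250:270,393:412];k,l,st,ce=cv2.connectedComponentsWithStats((sub>140).astype(np.uint8))
for i in range(1,k): u,v=ce[i]+[393,250]; print(st[i],u.round(1),v.round(1),ray("top",u,v,.082).round(4))
find("spot_point","bottle_mid","scene",1)
Rm=R.from_quat(s["eef_rot"]).as_matrix();print(s["ee_pos"]-.019*Rm[:,2])
```

```text
[ 0.41   0.19   0.023  2.221  0.663  0.166 -2.376]
[ 0  0  8  2 11] 395.8 250.3 [ 0.544  -0.3218  0.082 ]
[ 3  3  8  9 54] 399.6 256.9 [ 0.5237 -0.3313  0.082 ]
[12  3  1  1  1] 405.0 253.0 [ 0.5342 -0.3484  0.082 ]
[14  9  1  1  1] 407.0 259.0 [ 0.516  -0.3527  0.082 ]
[ 9 14  1  1  1] 402.0 264.0 [ 0.502  -0.3365  0.082 ]
spot_point bottle_mid scene 0.6 [ 0.5266 -0.3282  0.031 ] [411. 245.]
[ 0.52636255 -0.33531331  0.03324858]
```

It now holds the body: 38 mm opening, 30 N. Firming up the grip and lifting.

arm_command(xyz=[[0,0,0],[0,0,0],[0,0,0.01],[0,0,0.03],[0,0,0.06],[0,0,0.09],[0,0,0.12],[-0.02,0.02,0.15],[-0.05,0.05,0.18],[-0.08,0.08,0.21],[-0.11,0.11,0.24],[-0.13,0.14,0.26],[-0.13,0.14,0.26],[-0.13,0.14,0.26]], rot=[[0,0,0],[0,0,0],[0,0,0],[0,0,0],[0,0,0],[0,0,0],[0,0,0],[0,0,0],[0,0,0],[0,0,0],[0,0,0],[0,0,0],[0,0,0],[0,0,0]], grip=0.2, squeeze=35)

```text
time: 10.1
ee_pos: [0.4281, -0.2159, 0.2541]
eef_rot: [0.913, -0.29, 0.272, 0.09]
ft_force: [0.6, -0.3, -1.0]
width: 0.0375
grip_force: 34.7
```

Run:
```python
from h import *
s=r.read_state();print(s["joint_positions"].round(3),s["width"],s["grip_force"])
b=snap("scene","s5")
cv2.imwrite("pics/c5.png",cv2.resize(b[80:320,240:560],(640,480))[:,:,::-1])
find("spot_point","bottle_mid","scene",1)
p,q=s["ee_pos"],R.from_quat(s["eef_rot"])
print(p-.019*q.as_matrix()[:,2])
for g,h,t in(([.40,-.10,.30],0,10),([.40,.0,.30],45,-20),([.45,.10,.25],70,-40),([.467,.136,.15],90,-55)):
    p,q=goal(g,h,t,p,q)
```

```text
[ 0.209 -0.499 -0.025  2.226  0.291  0.9   -2.124] 0.037529228254752814 34.73468417074571
spot_point bottle_mid scene 0.69 [ 0.6494 -0.376  -0.0021] [391. 224.]
[ 0.41968971 -0.20971303  0.26994596]
t 10.2 tcp [ 0.4033 -0.1     0.2813] shift [-0.0248  0.1159  0.0272] rot [0.1325 0.3924 0.6078]
t 10.2 tcp [ 0.3954 -0.0046  0.2821] shift [-0.0079  0.0954  0.0009] rot [-0.2055  0.4962  0.767 ]
t 10.2 tcp [0.4458 0.0885 0.2354] shift [ 0.0504  0.0931 -0.0467] rot [-0.2967  0.189   0.4319]
t 10.2 tcp [0.467  0.1204 0.1391] shift [ 0.0212  0.0319 -0.0963] rot [-0.2591  0.0457  0.3471]
```

View pics/c5.png

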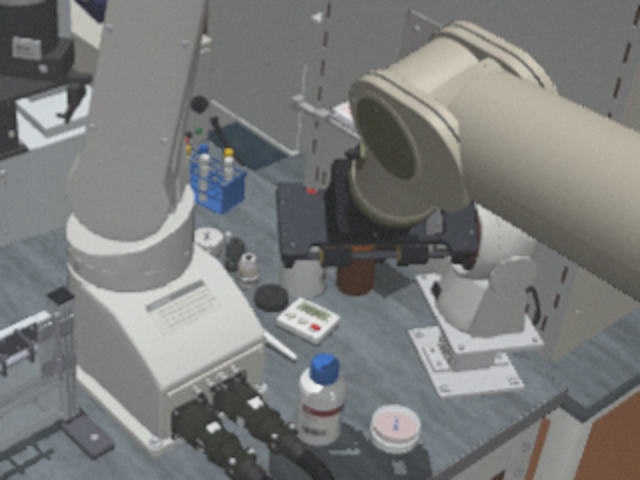

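The bottle hangs upright in the fingers at crop (355,265), clear of everything. Carrying it round the front now.

arm_command(xyz=[[-0.005,0.03,0.0],[-0.01,0.05,0.01],[-0.02,0.08,0.02],[-0.025,0.1,0.02],[-0.025,0.116,0.027],[-0.025,0.116,0.027],[-0.025,0.116,0.027],[-0.025,0.116,0.027]], rot=[[0.022,0.065,0.101],[0.044,0.131,0.203],[0.066,0.196,0.304],[0.088,0.261,0.405],[0.11,0.327,0.506],[0.132,0.392,0.608],[0.132,0.392,0.608],[0.132,0.392,0.608]])

```text
time: 10.87
ee_pos: [0.4039, -0.1006, 0.2809]
eef_rot: [0.996, -0.001, 0.088, -0.001]
ft_force: [-0.5, 0.1, -2.2]
width: 0.0378
grip_force: 34.7
```

arm_command(xyz=[[0,0.02,0],[0,0.04,0],[0,0.06,0],[-0.004,0.08,0],[-0.008,0.095,0],[-0.008,0.095,0],[-0.008,0.095,0],[-0.008,0.095,0],[-0.008,0.095,0],[-0.008,0.095,0]], rot=[[-0.026,0.062,0.096],[-0.051,0.124,0.192],[-0.077,0.186,0.288],[-0.103,0.248,0.384],[-0.128,0.31,0.479],[-0.154,0.372,0.575],[-0.18,0.434,0.671],[-0.206,0.496,0.767],[-0.206,0.496,0.767],[-0.206,0.496,0.767]])

```text
time: 11.7
ee_pos: [0.3953, -0.0047, 0.2805]
eef_rot: [0.911, 0.376, -0.159, 0.066]
ft_force: [0.1, -0.1, -1.4]
width: 0.0376
grip_force: 34.7
```

Run:
```python
from h import *
s=r.read_state();print(s["joint_positions"].round(3),s["width"],s["grip_force"])
p,q=goal([.45,.10,.25],70,-40)
p,q=goal([.467,.136,.15],90,-55,p,q)
```

```text
[-0.21   0.021 -0.06   1.68   0.171  1.744 -1.055] 0.037598017803090376 34.7201131548144
t 11.7 tcp [0.4458 0.0885 0.2354] shift [ 0.0505  0.0933 -0.0451] rot [-0.2991  0.1909  0.4349]
t 11.7 tcp [0.467  0.1204 0.1391] shift [ 0.0212  0.0319 -0.0963] rot [-0.2591  0.0457  0.3471]
```

arm_command(xyz=[[0.008,0.016,0],[0.017,0.032,0],[0.025,0.047,-0.01],[0.034,0.062,-0.02],[0.042,0.078,-0.03],[0.05,0.093,-0.045],[0.05,0.093,-0.045],[0.05,0.093,-0.045],[0.05,0.093,-0.045]], rot=[[-0.05,0.032,0.073],[-0.1,0.064,0.145],[-0.15,0.096,0.217],[-0.2,0.127,0.29],[-0.25,0.159,0.362],[-0.299,0.191,0.435],[-0.299,0.191,0.435],[-0.299,0.191,0.435],[-0.299,0.191,0.435]])

```text
time: 12.45
ee_pos: [0.4456, 0.0869, 0.237]
eef_rot: [0.77, 0.538, -0.28, 0.196]
ft_force: [-0.1, -0.7, -0.6]
width: 0.0372
grip_force: 34.7
```

Run:
```python
from h import *
s=r.read_state();print(s["joint_positions"].round(3),s["width"],s["grip_force"])
p,q=goal([.467,.136,.15],90,-55)
```

```text
[-0.447  0.353 -0.214  1.526  0.436  1.872 -1.022] 0.037226799873207886 34.720818537667206
t 12.45 tcp [0.467  0.1204 0.1391] shift [ 0.0214  0.0336 -0.0979] rot [-0.2598  0.047   0.3484]
```

arm_command(xyz=[[0.004,0.006,-0.01],[0.008,0.013,-0.02],[0.012,0.02,-0.03],[0.017,0.027,-0.045],[0.021,0.033,-0.06],[0.021,0.033,-0.07],[0.021,0.033,-0.07],[0.021,0.033,-0.07],[0.021,0.033,-0.07]], rot=[[-0.052,0.009,0.07],[-0.104,0.018,0.14],[-0.156,0.028,0.209],[-0.208,0.037,0.279],[-0.26,0.047,0.348],[-0.26,0.047,0.348],[-0.26,0.047,0.348],[-0.26,0.047,0.348],[-0.26,0.047,0.348]])

```text
time: 13.2
ee_pos: [0.4675, 0.1197, 0.1682]
eef_rot: [0.628, 0.627, -0.327, 0.326]
ft_force: [0.9, -0.5, -0.1]
width: 0.0376
grip_force: 34.7
```

Run:
```python
from h import *
s=r.read_state();print(s["joint_positions"].round(3),s["width"],s["grip_force"])
a=snap("scene","s6");b=snap("top","t6")
for c in("scene","top"): find("spot_point","bottle_mid",c,1);find("spot_point","bottle",c,1);find("spot_point","cradle_seat",c,2)
p,q=goal([.467,.136,.08],90,-55)
cv2.imwrite("pics/c6.png",np.hstack([cv2.resize(a[240:420,190:350],(400,450)),cv2.resize(b[210:345,185:305],(400,450))])[:,:,::-1])
```

```text
[-0.615  0.535 -0.27   1.597  0.69   1.844 -1.011] 0.03760710448943926 34.72250513411009
spot_point bottle_mid scene 0.82 [0.475  0.1353 0.187 ] [269. 292.]
spot_point bottle scene 0.92 [0.4722 0.1058 0.1845] [282. 288.]
spot_point cradle_seat scene 0.97 [0.4746 0.1345 0.0454] [272. 339.]
spot_point cradle_seat scene 0.95 [0.4768 0.2615 0.0472] [220. 366.]
spot_point bottle_mid top 0.93 [0.469  0.135  0.1814] [237. 280.]
spot_point bottle top 0.81 [0.4719 0.1055 0.188 ] [247. 278.]
spot_point cradle_seat top 0.69 [0.469  0.1334 0.0444] [245. 285.]
spot_point cradle_seat top 0.57 [0.4762 0.2629 0.0451] [202. 285.]
t 13.6 tcp [0.467  0.1204 0.0691] shift [ 0.0004 -0.0006 -0.0975] rot [ 0.0022 -0.0035 -0.0029]
```

View pics/c6.png

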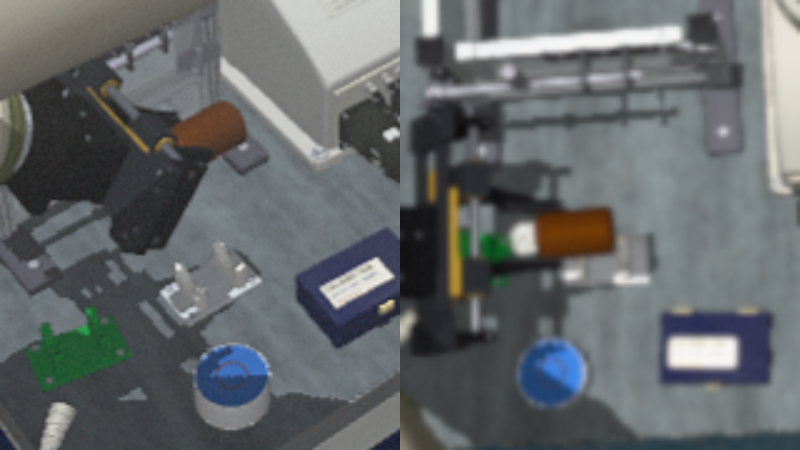

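The bottle lies level with its cap to the left, at crop (575,232) in the top view, over the white cradle at (605,255). Measured with the same network, the bottle middle (0.472, 0.135) and the seat (0.472, 0.134) agree, so I'll go straight down.

arm_command(xyz=[[0,0,-0.03],[0,0,-0.06],[0,0,-0.08],[0,0,-0.1],[0,0,-0.115],[0,0,-0.12],[0,0,-0.125],[0,0,-0.125],[0,0,-0.125]], rot=[[0,0,0],[0,0,0],[0,0,0],[0,0,0],[0,0,0],[0,0,0],[0,0,0],[0,0,0],[0,0,0]])

```text
time: 14.35
ee_pos: [0.4668, 0.1214, 0.042]
eef_rot: [0.625, 0.628, -0.328, 0.327]
ft_force: [0.5, 0.4, -1.3]
width: 0.0375
grip_force: 34.7
```

arm_command(xyz=[[0,0,-0.002],[0,0,-0.004],[0,0,-0.006],[0,0,-0.006]], rot=[[0,0,0],[0,0,0],[0,0,0],[0,0,0]])

```text
time: 14.68
ee_pos: [0.4665, 0.1211, 0.0352]
eef_rot: [0.625, 0.628, -0.328, 0.327]
ft_force: [-0.9, 0.0, -1.2]
width: 0.0378
grip_force: 34.7
```

arm_command(xyz=[[0,0,-0.002],[0,0,-0.003],[0,0,-0.004],[0,0,-0.004]], rot=[[0,0,0],[0,0,0],[0,0,0],[0,0,0]])

```text
time: 15.02
ee_pos: [0.4664, 0.1211, 0.0314]
eef_rot: [0.625, 0.628, -0.328, 0.327]
ft_force: [-0.3, 0.6, 1.3]
width: 0.0379
grip_force: 34.7
```

Run:
```python
from h import *
r.camera("scene");r.camera("top")
for c in("scene","top"): find("spot_point","bottle_mid",c,1);find("spot_point","cradle_seat",c,2)
print(r.read_state()["ft_force"],r.read_state()["joint_positions"].round(2))
```

```text
spot_point bottle_mid scene 0.79 [0.4724 0.1369 0.0485] [272. 339.]
spot_point cradle_seat scene 0.85 [0.4736 0.2644 0.0447] [220. 369.]
spot_point cradle_seat scene 0.62 [0.4738 0.136  0.0451] [272. 339.]
spot_point bottle_mid top 0.69 [0.4706 0.1377 0.0457] [243. 285.]
spot_point cradle_seat top 0.51 [0.4788 0.2589 0.0479] [203. 284.]
[-2.48579338  0.23980508  1.63894209] [-0.63  0.73 -0.26  1.64  0.71  1.67 -1.15]
```

Contact with the saddles. Opening gently.

arm_command(xyz=[[0,0,-0.001],[0,0,-0.001],[0,0,-0.001],[0,0,-0.001],[0,0,-0.001],[0,0,-0.001]], rot=[[0,0,0],[0,0,0],[0,0,0],[0,0,0],[0,0,0],[0,0,0]], grip=0.75)

```text
time: 15.82
ee_pos: [0.4665, 0.1211, 0.0304]
eef_rot: [0.625, 0.628, -0.328, 0.327]
ft_force: [-0.7, -1.0, 0.2]
width: 0.0635
grip_force: 0.0
```

Run:
```python
from h import *
r.camera("scene");r.camera("top")
for c in("scene","top"): find("spot_point","bottle_mid",c,1);find("spot_point","bottle",c,1)
s=r.read_state();print(s["ft_force"],s["width"],R.from_quat(s["eef_rot"]).as_matrix()[:,2])
for c in("scene","top"):
    for l in("knob_grip","gate_hinge","keeper_lip"): find("spot_point",l,c,1)
```

```text
spot_point bottle_mid scene 0.73 [0.4704 0.1369 0.0431] [272. 341.]
spot_point bottle scene 0.59 [0.4668 0.1056 0.0481] [285. 334.]
spot_point bottle_mid top 0.82 [0.465  0.1372 0.0432] [244. 287.]
spot_point bottle top 0.79 [0.4677 0.1063 0.0492] [254. 285.]
[-0.70492856 -0.00499213  0.02579303] 0.06534100589674925 [ 4.88754074e-04 -8.20633555e-01 -5.71454573e-01]
spot_point knob_grip top 0.4 [0.6028 0.1752 0.2027] [220. 232.]
spot_point gate_hinge top 0.66 [0.6238 0.0375 0.18  ] [270. 223.]
spot_point keeper_lip top 0.69 [0.5981 0.2411 0.1505] [200. 238.]
```

arm_command(xyz=[[0,0.016,0.011],[0,0.033,0.023],[0,0.049,0.035],[0,0.066,0.06],[0,0.07,0.09],[0,0.07,0.13],[0,0.07,0.17],[0,0.07,0.21],[0,0.07,0.25],[0,0.07,0.27],[0,0.07,0.27]], rot=[[0,0,0],[0,0,0],[0,0,0],[0,0,0],[0,0,0],[0,0,0],[0,0,0],[0,0,0],[0,0,0],[0,0,0],[0,0,0]])

```text
time: 17.33
ee_pos: [0.4678, 0.1915, 0.3052]
eef_rot: [0.628, 0.628, -0.324, 0.327]
ft_force: [0.1, -0.4, 0.5]
width: 0.0655
grip_force: 0.0
```

Run:
```python
from h import *
s=r.read_state();print(s["joint_positions"].round(2))
r.camera("scene");b=snap("top","t7")
for c in("scene","top"):
    for l in ("bottle_mid","bottle"): find("spot_point",l,c,1)
    for l in("knob_grip","bolt_nose"): find("spot_point",l,c,1)
t0=cv2.imread("pics/t0.png"); f=lambda x,y:(185+x*.3-120*0,210+y*.3)
for u in ((185+(455-400)*.3,210+50*.3),(185+(685-400)*.3,210+33*.3)): print(ray("top",*u,.18))
p,q=goal([.50,.18,.30],2,0); goal([.602,.177,.26],2,0,p,q);
```

```text
[-0.88  0.5  -0.02  1.33  0.63  2.06 -0.82]
spot_point bottle_mid scene 0.79 [0.4701 0.1386 0.0479] [272. 340.]
spot_point bottle scene 0.97 [0.4669 0.1085 0.0477] [284. 334.]
spot_point bolt_nose scene 0.47 [ 0.4353 -0.2047 -0.0009] [399. 295.]
spot_point bottle_mid top 0.68 [0.4678 0.1366 0.0431] [244. 286.]
spot_point bottle top 0.88 [0.4675 0.1064 0.0461] [254. 285.]
spot_point knob_grip top 0.47 [0.5972 0.2418 0.1531] [200. 238.]
spot_point bolt_nose top 0.58 [0.599  0.2539 0.1466] [196. 239.]
[0.62967672 0.2307774  0.18      ]
[0.63317527 0.03639308 0.18      ]
t 17.83 tcp [0.5   0.18  0.281] shift [ 0.0335 -0.0108 -0.0187] rot [ 0.7589 -0.7378 -1.4106]
t 17.83 tcp [0.602 0.177 0.241] shift [ 0.102 -0.003 -0.04 ] rot [0. 0. 0.]
```

The bottle rests in the cradle: its middle is at (0.469, 0.137, 0.046). Next I'll turn the tool down so the fingers close along the gate.

arm_command(xyz=[[0,0,0.02],[0,0,0.03],[0,0,0.03],[0,0,0.03],[0,0,0.03],[0,0,0.03],[0,0,0.03],[0,0,0.03],[0.01,0,0.03],[0.02,0,0.03],[0.033,-0.01,0.03],[0.033,-0.01,0.03],[0.033,-0.01,0.03],[0.033,-0.01,0.03],[0.033,-0.01,0.03],[0.033,-0.01,0.03],[0.033,-0.01,0.03],[0.033,-0.01,0.03]], rot=[[0.051,-0.049,-0.094],[0.101,-0.098,-0.188],[0.152,-0.148,-0.282],[0.202,-0.197,-0.376],[0.253,-0.246,-0.47],[0.304,-0.295,-0.564],[0.354,-0.344,-0.658],[0.405,-0.393,-0.752],[0.455,-0.443,-0.846],[0.506,-0.492,-0.94],[0.557,-0.541,-1.034],[0.607,-0.59,-1.128],[0.658,-0.639,-1.222],[0.708,-0.689,-1.317],[0.759,-0.738,-1.411],[0.759,-0.738,-1.411],[0.759,-0.738,-1.411],[0.759,-0.738,-1.411]])

```text
time: 19.33
ee_pos: [0.4992, 0.1817, 0.3301]
eef_rot: [1.0, 0.019, -0.0, 0.001]
ft_force: [0.3, 0.2, 0.1]
width: 0.0658
grip_force: 0.0
```

Run:
```python
from h import *
s=r.read_state();print(s["joint_positions"].round(2))
r.camera("scene");b=snap("top","t7")
for c in("scene","top"):
    for l in("knob_grip","knob","gate_hinge"): find("spot_point",l,c,1)
p,q=goal([.602,.180,.27],1.5,0)
goal([.602,.180,.206],1.5,0,p,q)
```

```text
[-0.89  0.08  0.49  1.48 -0.03  1.59 -1.93]
spot_point knob_grip scene 0.53 [0.6016 0.1837 0.2002] [215. 263.]
spot_point knob scene 0.61 [0.6    0.1805 0.1567] [218. 278.]
spot_point gate_hinge scene 0.83 [0.6215 0.0392 0.1788] [268. 238.]
spot_point knob_grip top 0.62 [0.604  0.1756 0.2053] [219. 231.]
spot_point knob top 0.71 [0.5978 0.2393 0.1542] [201. 238.]
spot_point gate_hinge top 0.29 [0.5998 0.2393 0.1516] [201. 238.]
t 19.73 tcp [0.602 0.18  0.251] shift [ 0.1024 -0.0013 -0.0791] rot [ 0.0015  0.0004 -0.0081]
t 19.73 tcp [0.602 0.18  0.187] shift [ 0.     0.    -0.064] rot [0. 0. 0.]
```

arm_command(xyz=[[0.03,0,0],[0.06,0,-0.01],[0.09,-0.001,-0.03],[0.102,-0.002,-0.06],[0.102,-0.002,-0.09],[0.102,-0.002,-0.115],[0.102,-0.002,-0.135],[0.102,-0.002,-0.146],[0.102,-0.002,-0.146],[0.102,-0.002,-0.146]], rot=[[0,0,0],[0,0,0],[0,0,0],[0,0,0],[0,0,0],[0,0,0],[0,0,0],[0,0,0],[0,0,0],[0,0,0]])

```text
time: 20.57
ee_pos: [0.6016, 0.1792, 0.1849]
eef_rot: [1.0, 0.017, 0.0, 0.0]
ft_force: [0.2, 0.1, 2.2]
width: 0.0653
grip_force: 0.0
```

Run:
```python
from h import *
s=r.read_state();print(s["ft_force"])
a=snap("scene","s8");b=snap("top","t8")
for c in("scene","top"):find("spot_point","knob_grip",c,1)
print([pix(c,s["ee_pos"]) for c in("scene","top")],s["ee_pos"])
cv2.imwrite("pics/c8.png",np.hstack([cv2.resize(a[190:310,160:280],(400,400)),cv2.resize(b[190:270,180:260],(400,400))])[:,:,::-1])
```

```text
[0.20861112 0.10784505 2.199425  ]
spot_point knob_grip scene 0.52 [0.5958 0.183  0.2026] [216. 263.]
[array([217.31748288, 267.23115457]), array([219.49854412, 233.39614591])] [0.60162609 0.17918695 0.18485488]
```

View pics/c8.png

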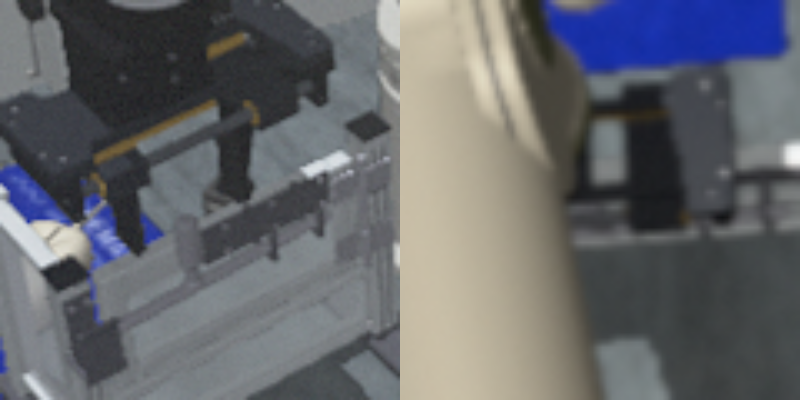

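Run:
```python
from h import *
for dz in(0,.02):
  for dx in (0,.02):
    print(dz,dx,pix("scene",[.6016+dx,.179+.04,.185+dz]).round(1),pix("scene",[.6016+dx,.179-.04,.185+dz]).round(1))
print("seen (199,263.5) (230.5,248)"); print("knob top seen",(160+188*.3,190+218*.3),pix("scene",[.602,.18,.217]),"T",np.array(r.camera_model("scene")["T"])[:3,3])
print("knob base seen",(160+188*.3,190+285*.3),pix("scene",[.602,.18,.181]))
```

```text
0 0 [200.5 275.2] [233.8 259.3]
0 0.02 [195.7 269.8] [228.9 254.3]
0.02 0 [199.3 268.1] [233.1 252.3]
0.02 0.02 [194.5 262.8] [228.1 247.2]
seen (199,263.5) (230.5,248)
knob top seen (216.4, 255.39999999999998) [215.35197415 255.8832215 ] T [-0.26738664  0.58887801  1.07311018]
knob base seen (216.4, 275.5) [217.06760294 268.6374844 ]
```

The scene crop shows the knob at (188,250), between the fingers, whose visible tips end at about (130,245) and (235,195). Their ends look higher than expected, so I'll test by closing on the knob.

arm_command(xyz=[[0,0,0],[0,0,0],[0,0,0],[0,0,0],[0,0,0],[0,0,0],[0,0,0],[0,0,0],[0,0,0],[0,0,0],[0,0,0]], rot=[[0,0,0],[0,0,0],[0,0,0],[0,0,0],[0,0,0],[0,0,0],[0,0,0],[0,0,0],[0,0,0],[0,0,0],[0,0,0]], grip=0.05, squeeze=40)

```text
time: 21.68
ee_pos: [0.6015, 0.1793, 0.1843]
eef_rot: [1.0, 0.017, 0.0, 0.0]
ft_force: [-0.2, 0.8, -0.6]
width: 0.0105
grip_force: 40.0
```

Gripping at 40 N. Lifting the bolt along its arc.

arm_command(xyz=[[0,0,0.003],[0,-0.001,0.006],[0,-0.002,0.009],[0,-0.003,0.0125],[0,-0.003,0.0125],[0,-0.003,0.0125]], rot=[[0.03,0,0],[0.06,0,0],[0.09,0,0],[0.12,0,0],[0.12,0,0],[0.12,0,0]])

```text
time: 22.18
ee_pos: [0.6016, 0.1747, 0.1969]
eef_rot: [0.998, 0.016, 0.002, -0.059]
ft_force: [0.9, -1.9, -2.9]
width: 0.0102
grip_force: 40.0
```

Run:
```python
from h import *
a=snap("scene","s9");s=r.read_state();print(s["ft_force"],s["width"],s["grip_force"])
t=cv2.imread("pics/s8.png")[:,:,::-1]
cv2.imwrite("pics/c9.png",np.hstack([cv2.resize(x[220:310,170:250],(400,450)) for x in(t,a)])[:,:,::-1])
for l in("bolt_nose","keeper_lip","knob"): find("spot_point",l,"scene",1)
```

```text
[ 0.92018554 -1.25809075 -2.55832846] 0.010522093526613744 39.99940752983093
spot_point bolt_nose scene 0.84 [0.5994 0.2519 0.1672] [188. 289.]
spot_point keeper_lip scene 0.66 [0.5995 0.2378 0.1546] [195. 290.]
spot_point knob scene 0.63 [0.5988 0.181  0.1699] [218. 274.]
```

View pics/c9.png

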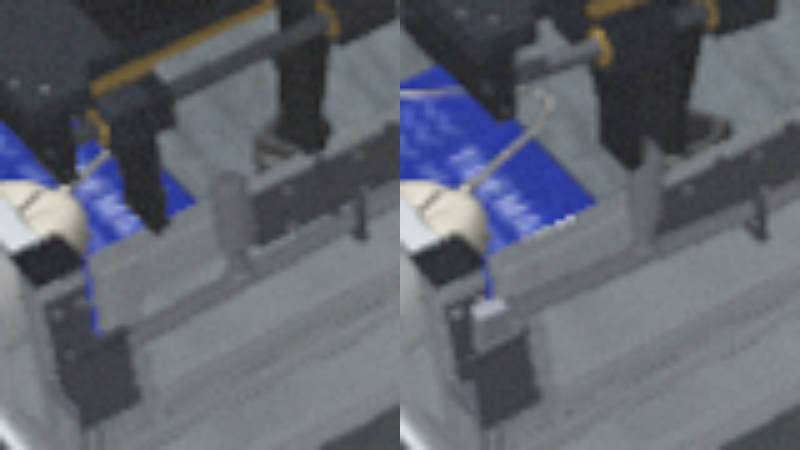

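The right crop shows the bolt tilted up, its nose at (490,325) above the keeper's lip. The nose measures 0.167 m against 0.155 m for the lip. Drawing it towards the hinge.

arm_command(xyz=[[0,-0.004,0.0005],[0,-0.008,0.0005],[0,-0.013,0.0005],[0,-0.018,0.0005],[0,-0.023,0.0005],[0.001,-0.028,0.0005],[0.001,-0.033,0.0005],[0.001,-0.036,0.0005],[0.001,-0.036,0.0005]], rot=[[0,0,0],[0,0,0],[0,0,0],[0,0,0],[0,0,0],[0,0,0],[0,0,0],[0,0,0],[0,0,0]])

```text
time: 23.13
ee_pos: [0.6025, 0.1387, 0.1973]
eef_rot: [0.998, 0.016, 0.001, -0.059]
ft_force: [0.5, -0.9, -2.0]
width: 0.0108
grip_force: 40.0
```

Run:
```python
from h import *
a=snap("scene","s10");r.camera("top");s=r.read_state();print(s["ft_force"],s["width"],s["grip_force"],s["joint_positions"].round(2))
for l in("bolt_nose","keeper_lip","knob","gate_hinge","knob_grip"): find("spot_point",l,"scene",1)
find("spot_point","gate_hinge","top",1)
# arc of the TCP about the hinge
h=np.array([.624,.0395]);p=s["ee_pos"]
for a in(.05,.1,.2,.3,.4,.5,.6,.65):
    M=R.from_rotvec([0,0,a]).as_matrix()[:2,:2]; print(a,(h+M@(p[:2]-h)-p[:2]).round(4))
```

```text
[-0.42871036 -1.10778559 -2.29808987] 0.011040947850006234 40.00084698200226 [-0.65  0.31  0.53  1.52 -0.28  1.34 -1.62]
spot_point bolt_nose scene 0.81 [0.6022 0.2184 0.1702] [201. 280.]
spot_point keeper_lip scene 0.89 [0.5991 0.2423 0.1551] [193. 291.]
spot_point knob scene 0.5 [0.4718 0.1331 0.0461] [273. 339.]
spot_point gate_hinge scene 0.86 [0.6254 0.0428 0.1776] [266. 238.]
spot_point knob_grip scene 0.49 [0.5999 0.1394 0.2162] [233. 249.]
spot_point gate_hinge top 0.53 [0.6254 0.0395 0.1801] [269. 223.]
0.05 [-0.005  -0.0012]
0.1 [-0.0098 -0.0027]
0.2 [-0.0194 -0.0063]
0.3 [-0.0285 -0.0108]
0.4 [-0.0371 -0.0163]
0.5 [-0.0451 -0.0225]
0.6 [-0.0525 -0.0296]
0.65 [-0.0559 -0.0334]
```

The nose has moved 34 mm and is clear of the keeper. Swinging the gate along the hinge arc.

arm_command(xyz=[[-0.003,-0.0006,0],[-0.005,-0.0012,0],[-0.01,-0.0027,0],[-0.0145,-0.0045,0],[-0.0194,-0.0063,0],[-0.0194,-0.0063,0],[-0.0194,-0.0063,0]], rot=[[0,0,0.03],[0,0,0.05],[0,0,0.1],[0,0,0.15],[0,0,0.2],[0,0,0.2],[0,0,0.2]])

```text
time: 24.12
ee_pos: [0.5833, 0.1342, 0.1978]
eef_rot: [0.991, 0.116, -0.004, -0.06]
ft_force: [-0.2, 0.6, -0.0]
width: 0.0041
grip_force: 0.0
```

Run:
```python
from h import *
a=snap("scene","s11");r.camera("top");s=r.read_state();print(s["ft_force"],s["torque"],s["width"],s["grip_force"])
for l in("bolt_nose","gate_hinge","knob_grip"):
    for c in("scene","top"): find("spot_point",l,c,1)
h=np.array([.6245,.040]);p=s["ee_pos"]
for a in(.05,.1,.15,.2,.25,.3,.35,.4,.45):
    M=R.from_rotvec([0,0,a]).as_matrix()[:2,:2]; print(a,(h+M@(p[:2]-h)-p[:2]).round(4))
```

```text
[ 0.33271805 -0.40712888  0.12794194] [-0.13097906  0.01662735  0.01432102] 0.004046436063353037 0.0
spot_point bolt_nose scene 0.97 [0.6009 0.216  0.1421] [204. 290.]
spot_point gate_hinge scene 0.75 [0.6257 0.0413 0.1825] [266. 236.]
spot_point gate_hinge top 0.69 [ 0.3766 -0.2712  0.0119] [380. 309.]
spot_point knob_grip scene 0.69 [0.4691 0.1384 0.0466] [272. 341.]
0.05 [-0.0047 -0.0022]
0.1 [-0.0092 -0.0046]
0.15 [-0.0136 -0.0072]
0.2 [-0.0179 -0.0101]
0.25 [-0.022  -0.0131]
0.3 [-0.026  -0.0164]
0.35 [-0.0298 -0.0198]
0.4 [-0.0334 -0.0235]
0.45 [-0.0369 -0.0273]
```

The pads had only the tip of the knob and slipped off. The bolt is still drawn but has sagged (nose at y 0.216, z 0.142), and the gate is shut. I'll open, go back over the knob at about (0.602, 0.143), and grip it deeper.

Run:
```python
from h import *
s=r.read_state()
p,q=goal([.601,.143,.26],1.5,0)
find("spot_point","bottle_mid","scene",1)
```

```text
t 24.52 tcp [0.601 0.143 0.241] shift [0.0179 0.0091 0.0437] rot [-0.119  -0.0106 -0.2071]
spot_point bottle_mid scene 0.86 [0.472  0.1404 0.0463] [270. 340.]
```

arm_command(xyz=[[0,0,0.015],[0,0,0.03],[0,0,0.05],[0.01,0.005,0.05],[0.018,0.009,0.05],[0.018,0.009,0.05]], rot=[[0,0,0],[0,0,0],[-0.05,0,-0.08],[-0.1,0,-0.15],[-0.12,0,-0.2],[-0.12,0,-0.2]], grip=0.6)

```text
time: 25.07
ee_pos: [0.6015, 0.1458, 0.2469]
eef_rot: [1.0, 0.017, -0.005, 0.0]
ft_force: [0.0, -0.7, -0.8]
width: 0.0364
grip_force: 0.0
```

Run:
```python
from h import *
a=snap("scene","s12");r.camera("top");s=r.read_state();print(s["ft_force"],s["width"],s["joint_positions"].round(2))
for l in("bolt_nose","knob_grip","knob"):
    for c in("scene","top"): find("spot_point",l,c,1)
p,q=goal([.601,.143,.26],1.5,0)
# pixel check: dark column of each finger, and knob
c=a[200:290,185:265]; cv2.imwrite("pics/c12.png",cv2.resize(c,(640,720)[:1]+(600,))[:,:,::-1])
print(pix("scene",s["ee_pos"]),pix("scene",[.602,.143,.217]),pix("scene",[.602,.143,.181]))
```

```text
[ 0.75596185 -0.08312991 -0.85751723] 0.04447743685391993 [-0.72  0.32  0.54  1.4  -0.17  1.47 -1.72]
spot_point bolt_nose scene 0.73 [ 0.4656  0.1335 -0.0017] [276. 355.]
spot_point knob_grip scene 0.68 [0.6014 0.2118 0.1464] [206. 287.]
spot_point knob_grip top 0.53 [0.6036 0.143  0.1651] [234. 233.]
spot_point knob scene 0.48 [0.6012 0.1442 0.1586] [233. 270.]
spot_point knob top 0.45 [0.6004 0.1436 0.1646] [233. 235.]
t 25.47 tcp [0.601 0.143 0.241] shift [-0.      0.001  -0.0065] rot [-0.0005 -0.0109 -0.006 ]
[230.01743069 238.0334128 ] [230.86100184 248.6793767 ] [232.27763529 261.39383431]
```

View pics/c12.png

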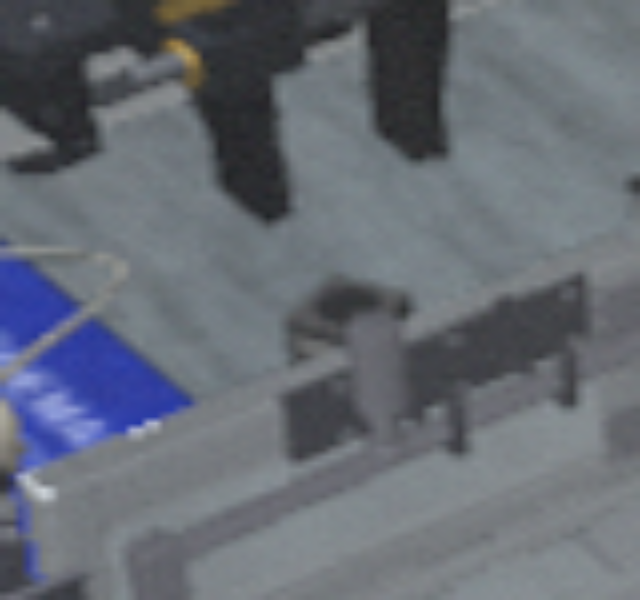

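The crop shows the knob at (375,370) and the finger ends at (270,220) and (430,155). Their midpoint is about 10 px, or 28 mm, above where the TCP should appear, so the real finger ends sit that far behind it. I'll go about 25 mm deeper than nominal, slowly, watching the force.

arm_command(xyz=[[0,0,-0.02],[0,0,-0.04],[0,0,-0.055],[0,0,-0.06],[0,0,-0.065],[0,0,-0.065]], rot=[[0,0,0],[0,0,0],[0,0,0],[0,0,0],[0,0,0],[0,0,0]])

```text
time: 25.97
ee_pos: [0.6009, 0.1426, 0.1821]
eef_rot: [1.0, 0.016, -0.006, -0.0]
ft_force: [-0.5, -0.3, -1.0]
width: 0.0522
grip_force: 0.0
```

arm_command(xyz=[[0,0,-0.003],[0,0,-0.006],[0,0,-0.009],[0,0,-0.012],[0,0,-0.012]], rot=[[0,0,0],[0,0,0],[0,0,0],[0,0,0],[0,0,0]])

```text
time: 26.38
ee_pos: [0.6008, 0.1428, 0.1698]
eef_rot: [1.0, 0.016, -0.006, -0.0]
ft_force: [-0.7, -0.2, 0.4]
width: 0.0521
grip_force: 0.0
```

arm_command(xyz=[[0.001,0,-0.003],[0.001,0,-0.006],[0.001,0,-0.008],[0.001,0,-0.008]], rot=[[0,0,0],[0,0,0],[0,0,0],[0,0,0]])

```text
time: 26.72
ee_pos: [0.6018, 0.1427, 0.1617]
eef_rot: [1.0, 0.016, -0.006, 0.0]
ft_force: [-0.0, 0.6, -0.4]
width: 0.0521
grip_force: 0.0
```

arm_command(xyz=[[0,0,0],[0,0,0],[0,0,0],[0,0,0],[0,0,0],[0,0,0],[0,0,0],[0,0,0],[0,0,0],[0,0,0],[0,0,0]], rot=[[0,0,0],[0,0,0],[0,0,0],[0,0,0],[0,0,0],[0,0,0],[0,0,0],[0,0,0],[0,0,0],[0,0,0],[0,0,0]], grip=0.05, squeeze=45)

```text
time: 27.63
ee_pos: [0.6021, 0.1427, 0.1624]
eef_rot: [1.0, 0.016, -0.005, -0.0]
ft_force: [-0.1, -1.0, 1.0]
width: 0.014
grip_force: 45.0
```

Width 14 mm at 45 N, so this is a full grip on the knob. Swinging again.

Run:
```python
from h import *
h=np.array([.625,.0405]);p=np.array([.6021,.1427])
for a in(.05,.1,.15,.2,.3,.4,.5,.6,.62):
    M=R.from_rotvec([0,0,a]).as_matrix()[:2,:2]; print(a,(h+M@(p[:2]-h)-p[:2]).round(4))
```

```text
0.05 [-0.0051 -0.0013]
0.1 [-0.0101 -0.0028]
0.15 [-0.015  -0.0046]
0.2 [-0.0198 -0.0066]
0.3 [-0.0292 -0.0113]
0.4 [-0.038 -0.017]
0.5 [-0.0462 -0.0235]
0.6 [-0.0537 -0.0308]
0.62 [-0.0551 -0.0323]
```

arm_command(xyz=[[-0.0026,-0.0006,0],[-0.0052,-0.0013,0],[-0.0077,-0.002,0],[-0.0101,-0.0028,0],[-0.0151,-0.0046,0],[-0.0198,-0.0066,0],[-0.0198,-0.0066,0],[-0.0198,-0.0066,0]], rot=[[0,0,0.025],[0,0,0.05],[0,0,0.075],[0,0,0.1],[0,0,0.15],[0,0,0.2],[0,0,0.2],[0,0,0.2]])

```text
time: 28.3
ee_pos: [0.5822, 0.1364, 0.1626]
eef_rot: [0.993, 0.116, -0.005, 0.0]
ft_force: [0.9, 1.9, 0.2]
width: 0.0139
grip_force: 45.0
```

arm_command(xyz=[[-0.0047,-0.0023,0],[-0.0094,-0.0047,0],[-0.0138,-0.0075,0],[-0.0182,-0.0104,0],[-0.0223,-0.0136,0],[-0.0264,-0.0169,0],[-0.0302,-0.0205,0],[-0.0339,-0.0242,0],[-0.0353,-0.0257,0],[-0.0353,-0.0257,0],[-0.0353,-0.0257,0],[-0.0353,-0.0257,0]], rot=[[0,0,0.05],[0,0,0.1],[0,0,0.15],[0,0,0.2],[0,0,0.25],[0,0,0.3],[0,0,0.35],[0,0,0.4],[0,0,0.42],[0,0,0.42],[0,0,0.42],[0,0,0.42]])

```text
time: 29.3
ee_pos: [0.5463, 0.1128, 0.1625]
eef_rot: [0.947, 0.321, -0.005, 0.0]
ft_force: [-3.3, 7.2, 3.5]
width: 0.0136
grip_force: 45.0
```

Run:
```python
from h import *
a=snap("scene","s13");b=snap("top","t13");s=r.read_state();print(s["time"],s["ft_force"],s["width"],s["grip_force"],s["ee_pos"],abs(s["joint_vel"]).max())
for l in("bolt_nose","gate_hinge","knob_grip","bottle_mid","bottle","cradle_seat"):
    for c in("scene","top"): find("spot_point",l,c,1)
cv2.imwrite("pics/c13.png",np.hstack([cv2.resize(a[210:390,180:340],(400,450)),cv2.resize(b[200:335,185:305],(400,450))])[:,:,::-1])
```

```text
29.4 [-3.187636    6.39259417  3.68152454] 0.014142518657382185 44.99617043416947 [0.54630081 0.11280675 0.16246781] 0.0014215042543920863
spot_point bolt_nose scene 0.85 [0.5055 0.169  0.1408] [248. 307.]
spot_point gate_hinge scene 0.68 [0.6228 0.0424 0.1784] [266. 239.]
spot_point gate_hinge top 0.63 [0.6245 0.0383 0.1833] [270. 223.]
spot_point knob_grip scene 0.51 [0.4701 0.1398 0.0454] [271. 341.]
spot_point knob_grip top 0.37 [ 6.600e-01 -3.796e-01 -6.000e-04] [407. 218.]
spot_point bottle_mid scene 0.89 [0.4679 0.1374 0.0459] [273. 341.]
spot_point bottle_mid top 0.6 [0.4693 0.1374 0.0408] [244. 286.]
spot_point bottle scene 0.85 [0.4671 0.106  0.0456] [285. 335.]
spot_point bottle top 0.36 [0.4649 0.108  0.0448] [253. 286.]
spot_point cradle_seat scene 0.88 [0.4732 0.1375 0.0459] [271. 340.]
spot_point cradle_seat top 0.65 [0.4773 0.2574 0.0451] [204. 285.]
```

View pics/c13.png

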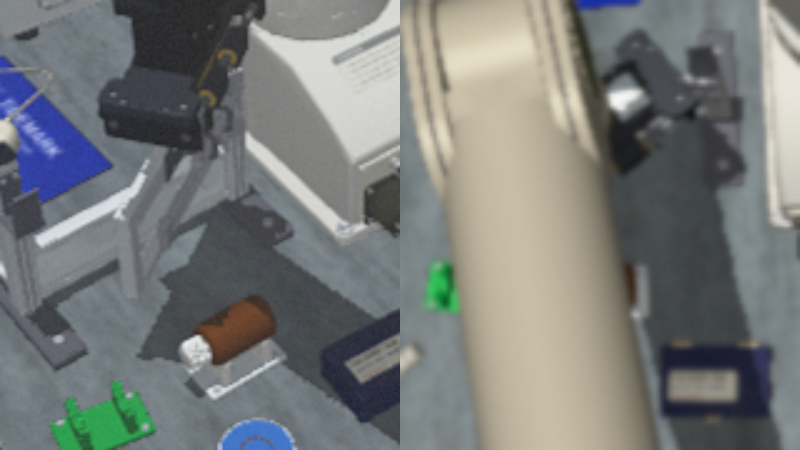

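The picture shows the gate standing open, held at the knob, at about 0.62 rad from the nose position. The bottle lies in the white cradle at crop (235,330). Everything is still, so I'm handing in.

```bash
python3 -c "
from h import *
print(r.close_job())"
```

```text
the job is handed in; nothing more can be done
None
```

I handed the job in at about 29 s: the bottle lies in the white cradle, the bolt is drawn clear, and the gate is held open by its knob at about 0.62 rad (36°) with a 45 N grip. The first swing slipped off the knob, so I regripped deeper and swung again; the judge returned no verdict.

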